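# Load a slide carrier under the stage's spring clip

## Robot

A 6-joint arm with a two-finger parallel gripper is mounted at the origin on the work surface. World frame = base frame: x ahead of the robot, y to its left, z up, the work surface at z = 0. Lengths are in m, angles in rad, forces in N, time in s.
With the tool pointing down it reaches from about 0.35 to 1 m from the base axis. Payload 7.1 kg.
Tool frame: the origin (TCP) lies between the finger pads; the fingertips stand 8 mm ahead of it and the grasp point (between the pads) lies 11 mm behind it; z points along the fingers, y is the direction in which the jaws open and shut (so a half turn about z gives the same grasp; the last joint's range is limited). The gripper opens to 85 mm and grips with 20 to 120 N. Pads are 22 mm wide; open, the fingers measure 114 mm over their backs; the gripper's body (76 mm by 85 mm) begins 54 mm behind the grasp point. The pads swing forward as they close: fully open they stand 13 mm farther back than shut.
Start: joints at [-1.221, 0.423, 1.63, -0, 1.089, -0.019], TCP at [0.225, -0.583, 0.239] pointing down, gripper open.
Joint ranges: [-3, 3], [-0.9, 2.11], [0.09, 2.58], [-1.31, 4.45], [0.11, 2.69], [-2.54, 2.54]. Speed limits (rad/s): [2.39, 2.39, 3.01, 3.14, 3.14, 3.14].

## Interface

Orientations are given as a unit quaternion [w, x, y, z].
In Python, from bench import arm, capture gives the robot as it stands. The module is installed in compiled form; this text tells all that it offers.
- The arm moves only by the tool step_arm, never from a script. Its argument "rows" is a list of rows, each a list of 7 numbers: the shift along the tool's x, y, z in cm, then the turn, a rotation vector about the tool's x, y, z in rad, then the finger opening in cm, from 0 to 8.54. In form: [[x, y, z, rx, ry, rz, jaw], ...]. A call has 1 to 12 rows; each row is the pose to reach, as a shift and turn from the pose commanded when the call began, along the tool's axes at that moment; what a row does not reach only later rows make up. A row lasts 1/12 s, in which the tool goes at most 41.7 mm and 7.16 degrees, less where a joint would pass 70% of its speed; a pose out of reach is approached as far as the arm can. A call with a gripper value outside its range is refused whole. The fingers move at their own pace and stop on an object; the grip force is fixed at half the most. Time passes only in rows, so rows that repeat a pose let the fingers close. It gives the time, the measured TCP pose, the force and the opening at its end, in the units of the state.
- arm.observe(): the state, without advancing time (a new reading comes with each control period).
- capture(name): name is "side" or "top"; returns a dict with "frame" (384x512x3 uint8, red, green, blue), "K" (3x3 intrinsics, pixels), "D" ([k1, k2, p1, p2, k3] as OpenCV has them; the pictures are not rectified), "world_to_cam" (4x4, takes a point from world to camera coordinates). Camera axes: x right, y up, looking along -z (the intrinsics and any distortion apply to the point x, -y, -z); pixel columns grow to the right and rows downward; lengths in m; the calibration is good to about 2 mm. A picture is of the moment at which its call begins. There is no depth.
- arm.hand_in(): hands the job in, once; it reports no verdict.
The state is a dict: "t": time; "joint_pos": joint angles; "dq": joint speeds; "tau": joint torques, N m; "tool_pos": TCP position; "ee_rot": TCP orientation; "force": force on the tool from outside, world axes, zero at the start; "torque": the same for the moment, N m; "finger_gap": finger opening in m.
Only numpy, scipy, OpenCV 4.12 (cv2) and the standard library are available. Lean on these libraries where they do the work, as an engineer would, in place of code of your own. Each camera call takes 0.05 s, during which the arm holds its last target.

## Task

On the aluminium slide stage, press the orange paddle of the spring clip right down with one fingertip so that its jaw lifts, and while it stays down push the blue slide carrier by its raised rear tab with the other fingertip, along its channel and under the jaw until it is fully home against the end stop. Only then let the paddle up, so that the jaw closes on the carrier, and move clear. Nothing is to be gripped or lifted, and the cup, tape roll and marker are to be left where they are.

Things in the scene. Friction and masses are not known exactly. Their poses are not given: they have to be found in the camera images.
- stage: Fixed aluminium slide stage, 196 x 122 x 20 mm, spanning own x -130 to +66, y -33 to +89 mm; flat deck 20 mm above the bench. Origin: at bench height under the channel's centre line. Own +x: the push direction (away from the robot, give or take 30 degrees); +y: towards the orange paddle. Channel rails: 6 mm high, inner faces at y -21.5 and +21.5 mm, x -90 to +56 mm.
- end_stop (a point): Middle of the face of the dark end stop (8 mm high) that closes the channel's far end: at stage x +50, y 0 mm, 4 mm above the deck. The carrier is home when its nose touches this face; its origin is then at stage x +12 mm and the rear face of its tab at x -26 mm.
- jaw (a point): Middle of the underside of the clip's black jaw, 20 x 8 mm, over the channel at stage x +12 to +32, y -2 to +6 mm. It is 2 mm over the deck at rest, barring the carrier, 17 mm with the paddle right down, about 9 mm when the jaw rests on the carrier. The steel hinge shaft, 6 mm thick, joins it to the paddle: along stage x at y +34 mm, x -125 to +41 mm, in two lugs 18 mm high.
- clip: The spring clip: hinge shaft, orange paddle and black jaw in one rigid piece, turning about its shaft by 0.45 rad from rest (paddle up, jaw down) to its stop (paddle right down, jaw up). Origin on the shaft, at stage x 0, y +34 mm, 12 mm above the deck; x along the stage's x. A spring returns it: about 2 N at the middle of the paddle's width to start, 5 N to hold it right down.
- paddle (a point): Middle of the top face of the clip's orange ribbed paddle: flat, 104 mm along stage x (-117 to -13 mm), 28 wide, 3 thick. At rest it slopes, outer edge up 0.45 rad, middle 18 mm above the deck; right down it is level, 5 mm above the deck, middle at stage x -65, y +62 mm. Press it anywhere along its length; a pressing fingertip can slide along it.
- carrier: Loose blue plastic slide carrier holding a glass slide, about 60 g, on the deck in the channel in front of the jaw: a plate 76 (its x) x 40 x 8 mm with a tab across its rear end, 8 mm long and 16 mm high over all. Origin: centre of its underside; +x to its nose, within 1 degree of the stage's x.
- carrier_tab (a point): Middle of the rear face of the carrier's tab, 38 mm behind the carrier's centre, 8 mm above the deck: the face to push, 40 mm wide and 16 mm high. The middle of the pressed paddle's width lies 62 mm to the side (stage +y); the deck behind the tab is free, and only one rail and the clip's shaft lie between.
- cup: Red plastic cup, upright, 95 mm high, 80 mm across the rim; origin: centre of its underside. Bystander.
- tape: Roll of cream tape lying flat, 110 mm across, 22 mm high; origin: centre of its underside. Bystander.
- marker: Orange marker with a black cap, lying on the bench beyond the stage, 110 mm long along its x, 14 mm thick; origin: centre of its underside. Bystander.
Mind the look-alikes: they are no part of the job. Of the things shaped like the carrier, the blue one is meant. There is more than one size of the stage; the one meant has the size given above.

How it is judged:
On the way, in this order (a step that is already met when the one before it is completed fails the run):
1. a finger holds the paddle down (jaw more than 11.5 mm above the deck) with the carrier still in front of the jaw (z of jaw in the frame of stage above 0.0315 m and contact force between the fingers and clip above 0.5 N and x of carrier in the frame of stage below -0.026 m), for 0.1 s.
2. the carrier is pushed home, within 4 mm of the end stop, with a finger still holding the paddle down (z of jaw in the frame of stage above 0.0315 m and contact force between the fingers and clip above 0.5 N and x of carrier in the frame of stage above 0.008 m), for 0.1 s.
At the end, for the whole second after the job is handed in: The carrier lies flat on the deck in the channel within 4 mm of the end stop, at rest, and the released clip's jaw rests on it (middle of the jaw between 6.2 and 11.5 mm above the deck) (x of carrier in the frame of stage between 0.008 and 0.016 m and y of carrier in the frame of stage between -0.004 and 0.004 m and z of carrier in the frame of stage between 0.018 and 0.0225 m and angle between the x axis of carrier and the x axis of stage, either way round below 0.08 rad and z of jaw in the frame of stage between 0.0262 and 0.0315 m and linear speed of carrier below 0.01 m/s); the robot touches nothing.
It fails at once if the carrier is lifted more than 6 mm off the deck (z of carrier in the frame of stage above 0.026 m).
It fails at once if the carrier is tipped more than 0.2 rad (angle between carrier's own z axis and vertical above 0.2 rad).
It fails at once if the cup is moved more than 20 mm (distance of cup from where it was at the start of the episode above 0.02 m).
It fails at once if the tape is moved more than 20 mm (distance of tape from where it was at the start of the episode above 0.02 m).
It fails at once if the marker is moved more than 20 mm (distance of marker from where it was at the start of the episode above 0.02 m).
It also fails if it takes over 32 s, if anything falls off the work surface, if the arm or the gripper's body presses on something with over 40 N, if the wrist force passes 120 N, or if a joint passes its speed limit or range.

## Working session

There is one attempt and no reset: what is moved stays moved. The work goes in short steps, Python scripts to look and compute and a tool call to move; the robot and the scene stay as the last step left them, time stands still between calls to the robot, and variables do not carry over. Pictures are saved under pics/ and viewed, and the job is handed in when it is done.

Besides the shell and the picture viewer there is one more tool, called after "Request:" in YAML: its name, and indented under it one key for each argument. step_arm: Moves the arm, as the interface text tells. Its arguments: {"type":"object","properties":{"rows":{"type":"array","items":{"type":"array","items":{"type":"number"}}}},"required":["rows"]}

```bash
mkdir -p pics
python3 - <<'E'
from bench import arm,capture
import cv2,pickle
s=arm.observe();print(s)
for n in("side","top"):
    c=capture(n);pickle.dump(c,open(n+".pkl","wb"))
    cv2.imwrite(f"pics/{n}0.png",cv2.resize(c["frame"][:,:,::-1],(800,600),interpolation=cv2.INTER_CUBIC))
    print(n,c["K"],c["D"],c["world_to_cam"])
E
```

```text
{'t': 0.0, 'joint_pos': array([-1.22101585e+00,  4.23853520e-01,  1.63072854e+00, -2.34282077e-05,
        1.08856593e+00, -1.90041835e-02]), 'dq': array([-0.00033026,  0.00174514,  0.00177328, -0.00155875, -0.00053322,
        0.00038763]), 'tau': array([-1.76122066e-03, -5.57398617e+01, -2.81744134e+01, -4.65214657e-05,
        7.37172319e-03,  1.40523412e-05]), 'tool_pos': array([ 0.22512945, -0.58245807,  0.23852261]), 'ee_rot': array([-7.65348003e-04,  9.83046553e-01,  1.83354493e-01, -1.38263926e-04]), 'force': array([ 0.34213412,  0.0930784 , -0.6944322 ]), 'torque': array([-0.0376616 , -0.01139893,  0.02371181]), 'finger_gap': 0.08551317190390004}
side [[362.05834137   0.         257.65083009]
 [  0.         362.05834137 195.984179  ]
 [  0.           0.           1.        ]] [-0.01433608  0.          0.          0.          0.        ] [[-0.82719492 -0.56155683  0.02006195  0.49871703]
 [ 0.38218076 -0.53607632  0.75270183 -0.225576  ]
 [-0.41193011  0.63029842  0.65805583 -0.66884168]
 [ 0.          0.          0.          1.        ]]
top [[445.09918745   0.         255.25846417]
 [  0.         445.09918745 187.91726457]
 [  0.           0.           1.        ]] [-0.12876826  0.          0.          0.          0.        ] [[-0.03247762 -0.99946971 -0.0023445   0.09521682]
 [ 0.97048866 -0.03209652  0.23900119 -0.58739051]
 [-0.23894971  0.00548688  0.97101644 -0.7798411 ]
 [ 0.          0.          0.          1.        ]]
```

View pics/side0.png

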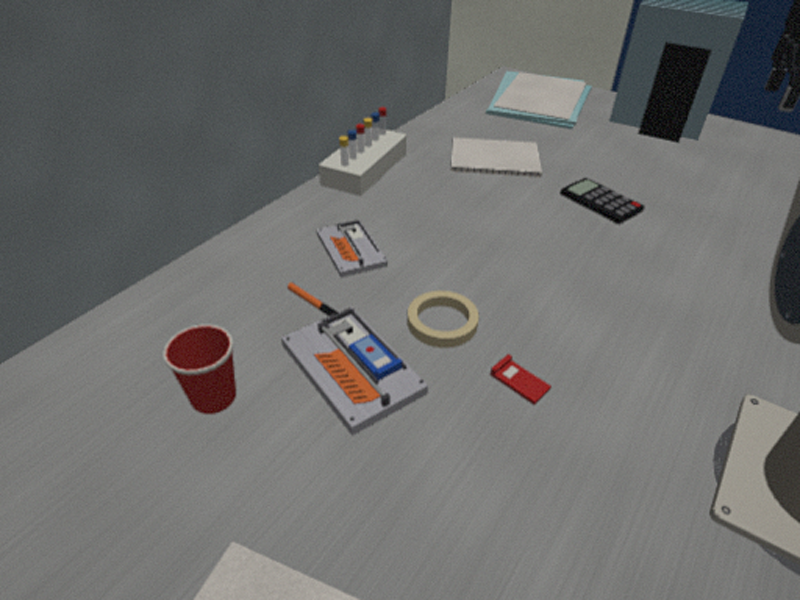

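View pics/top0.png

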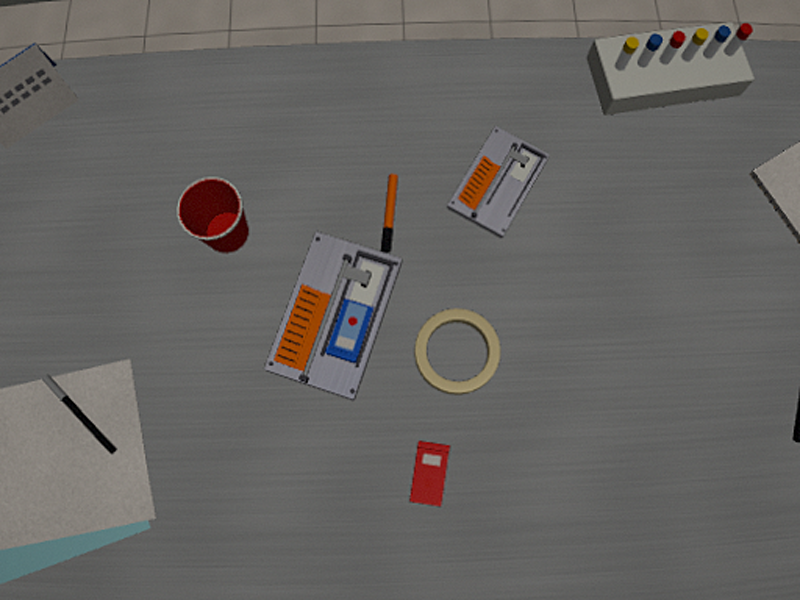

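The side and top views show two stages. The large one is at about (335,315) in the top view and holds the blue carrier; the small one is at about (498,182) and has no carrier. The red look-alike carrier lies at (430,473). The large stage with the blue carrier fits the description, so I'll enlarge it to confirm and measure.

Run:
```python
import cv2,pickle
c=pickle.load(open("top.pkl","rb"));f=c["frame"][:,:,::-1]
# crop x 160..270, y 140..260
cv2.imwrite("pics/crop_top.png",cv2.resize(f[140:260,160:270],None,fx=5,fy=5,interpolation=cv2.INTER_CUBIC))
c=pickle.load(open("side.pkl","rb"));f=c["frame"][:,:,::-1]
cv2.imwrite("pics/crop_side.png",cv2.resize(f[180:290,170:290],None,fx=5,fy=5,interpolation=cv2.INTER_CUBIC))
```

```text
(no output)
```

View pics/crop_top.png

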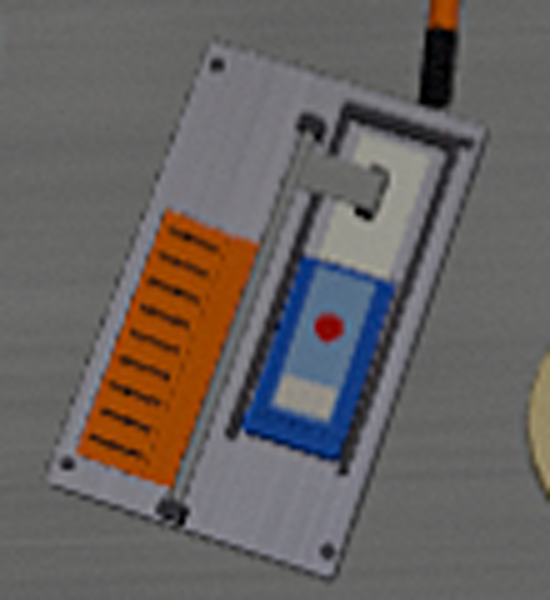

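View pics/crop_side.png

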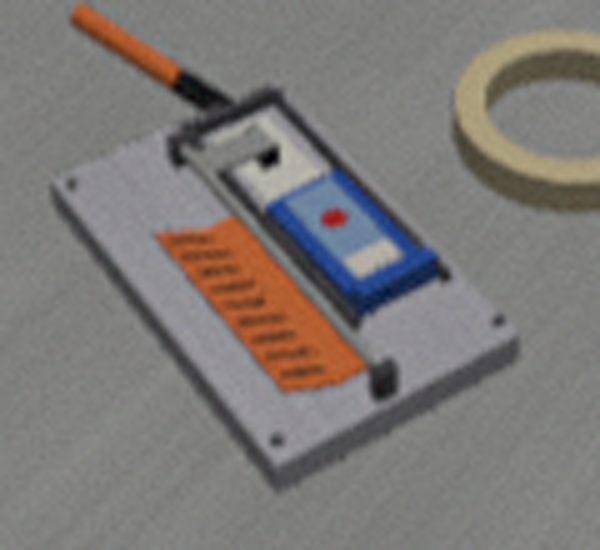

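Confirmed: the large stage has the blue carrier in its channel in front of the black jaw, with the tab at its near end. In the top crop the deck corners are at (212,42), (490,130), (50,482) and (333,578). In the side crop they are at (52,187), (278,465) and (520,343). Next I'll fit the stage pose from these.

```bash
cat > h.py <<'E'
import numpy as np,cv2,pickle
from scipy.optimize import least_squares
def proj(c,P):
    P=np.atleast_2d(P); W=c["world_to_cam"]; q=P@W[:3,:3].T+W[:3,3]
    q=q*[1,-1,-1]
    return cv2.projectPoints(q.reshape(-1,1,3),np.zeros(3),np.zeros(3),c["K"],np.array(c["D"]))[0].reshape(-1,2)
def st2w(p,s):
    s=np.atleast_2d(s);c,n=np.cos(p[2]),np.sin(p[2])
    return np.c_[p[0]+c*s[:,0]-n*s[:,1],p[1]+n*s[:,0]+c*s[:,1],s[:,2]]
def full(pts,x0,y0,k=5): return (np.array(pts,float)+.5)/k-.5+[x0,y0]
def load(n): return pickle.load(open(n+".pkl","rb"))
E
python3 - <<'E'
from h import *
T,S=load("top"),load("side")
st=np.array([[66,89,20],[66,-33,20],[-130,89,20],[-130,-33,20]])/1e3
pt=full([[212,42],[490,130],[50,482],[333,578]],160,140)
ss=np.array([[66,89,20],[-130,89,20],[-130,-33,20]])/1e3
ps=full([[52,187],[278,465],[520,343]],170,180)
# jaw/shaft/carrier extra checks later
ft=lambda p:(proj(T,st2w(p,st))-pt).ravel()
fs=lambda p:(proj(S,st2w(p,ss))-ps).ravel()
x0=[.6,0,0.3*-1]
for n,f in(("top",ft),("side",fs),("both",lambda p:np.r_[ft(p),fs(p)])):
    r=least_squares(f,x0);print(n,r.x,np.round(r.fun,2))
p=r.x
np.save("stage.npy",p)
# carrier points top crop
def inv(c,px,z):
    g=least_squares(lambda q:(proj(c,[q[0],q[1],z])-px).ravel(),[.6,0]).x
    d=g-p[:2];co,n=np.cos(p[2]),np.sin(p[2]);return np.array([co*d[0]+n*d[1],-n*d[0]+co*d[1]])*1e3
for nm,px,z in(("nose L",(303,258),.028),("nose R",(397,283),.028),("tabrear L top",(243,428),.036),("tabrear R top",(337,457),.036),("lug near",(172,510),.038),("lug far",(312,123),.038),("jaw arm tip",(375,190),.03)):
    print(nm,inv(T,full([px],160,140),z))
for nm,px,z in(("nose L",(268,200),.028),("tabrear L top",(360,305),.036),("tabrear R top",(437,262),.036)):
    print("side",nm,inv(S,full([px],170,180),z))
E
```

```text
top [ 0.60063712  0.12256028 -0.35196992] [ 0.2  -0.53  0.2  -0.61 -0.78  0.32  0.38  0.69]
side [ 0.59923283  0.12519894 -0.35706771] [-0.35 -1.06 -0.49  1.55  0.86 -1.05]
both [ 0.60030049  0.12340661 -0.35450078] [-0.09 -0.44 -0.14 -0.38 -1.32  0.34 -0.21  0.87 -0.17 -1.61 -0.14  0.68
  0.98 -1.9 ]
nose L [-11.6304616   20.17121661]
nose R [ -9.41727944 -19.06396618]
tabrear L top [-85.23646478  18.44703164]
tabrear R top [-84.31628545 -20.29203809]
lug near [-124.58881416   33.48071906]
lug far [40.32366804 33.92837647]
jaw arm tip [23.80420941  1.667455  ]
side nose L [-8.35989182 18.47179507]
side tabrear L top [-89.45223195  23.09662701]
side tabrear R top [-87.69175018 -17.33744242]
```

```bash
cat >> h.py <<'E'
from scipy.spatial.transform import Rotation as Ro
def go(s,sx,sy,z,yaw=None):
    """stage mm target of TCP, world z m -> shift cm, rotvec in tool axes"""
    p=np.load("stage.npy")
    if yaw is None: yaw=p[2]+np.pi
    w=st2w(p,[sx/1e3,sy/1e3,z])[0]
    R=Ro.from_quat(s["ee_rot"],scalar_first=True)
    G=Ro.from_euler("z",yaw)*Ro.from_euler("x",np.pi)
    d=R.inv().apply(w-s["tool_pos"])*100
    print("world tgt",w.round(4),"shift cm",d.round(2),"rv",(R.inv()*G).as_rotvec().round(3))
def where(s):
    p=np.load("stage.npy");d=s["tool_pos"][:2]-p[:2];c,n=np.cos(p[2]),np.sin(p[2])
    R=Ro.from_quat(s["ee_rot"],scalar_first=True).as_matrix()
    print("t",round(s["t"],2),"stage xy mm",(1e3*np.array([c*d[0]+n*d[1],-n*d[0]+c*d[1]])).round(1),"z",(1e3*s["tool_pos"][2]).round(1),"yaw err",np.arctan2(R[1,0],R[0,0])-p[2]-np.pi,"F",s["force"].round(2),"gap",s["finger_gap"],"tilt",R[:,2].round(4))
E
python3 - <<'E'
from h import *
from bench import arm
s=arm.observe();where(s);go(s,-103,31,.14)
E
```

```text
t 0.1 stage xy mm [-106.8 -792.2] z 238.6 yaw err -2.418354349382203 F [-0.74 -0.41  0.07] gap 0.08532854473338995 tilt [-5.0e-04  1.3e-03 -1.0e+00]
world tgt [0.5145 0.1882 0.14  ] shift cm [ 54.77 -61.45   9.95] rv [-1.000e-03 -2.000e-03 -2.418e+00]
```

Request:
step_arm:
  rows:
    - [4.6, -5.1, 0, 0, 0, -0.2, 4.8]
    - [9.1, -10.2, 0, 0, 0, -0.3, 4.8]
    - [13.7, -15.4, 0, 0, 0, -0.4, 4.8]
    - [18.3, -20.5, 0, 0, 0, -0.5, 4.8]
    - [22.8, -25.6, 0, 0, 0, -0.6, 4.8]
    - [27.4, -30.7, 0, 0, 0, -0.7, 4.8]
    - [27.4, -30.7, 0, 0, 0, -0.8, 4.8]
    - [27.4, -30.7, 0, 0, 0, -0.9, 4.8]
    - [27.4, -30.7, 0, 0, 0, -1.0, 4.8]
    - [27.4, -30.7, 0, 0, 0, -1.1, 4.8]
    - [27.4, -30.7, 0, 0, 0, -1.2, 4.8]
    - [27.4, -30.7, 0, 0, 0, -1.2, 4.8]

```text
t: 1.1
tool_pos: [0.3706, -0.1959, 0.2392]
ee_rot: [-0.0, 0.705, 0.709, -0.0]
force: [-0.3, -0.5, 0.6]
finger_gap: 0.0479
```

Run:
```python
from h import *
from bench import arm
s=arm.observe();where(s);go(s,-103,31,.14);print(s["joint_pos"])
```

```text
t 1.1 stage xy mm [-104.6 -379.2] z 239.2 yaw err -1.210441433001573 F [-0.3  -0.53  0.61] gap 0.04785182061308246 tilt [-2.e-04  2.e-04 -1.e+00]
world tgt [0.5145 0.1882 0.14  ] shift cm [38.33 14.61  9.93] rv [-0.   -0.   -1.21]
[-5.14663810e-01  1.14608836e-01  2.06125063e+00  2.25877126e-05
  9.66007779e-01 -5.20530787e-01]
```

Request:
step_arm:
  rows:
    - [3.8, 1.5, 1, 0, 0, -0.12, 4.8]
    - [7.6, 2.9, 2, 0, 0, -0.24, 4.8]
    - [11.5, 4.4, 3, 0, 0, -0.36, 4.8]
    - [15.3, 5.8, 4, 0, 0, -0.48, 4.8]
    - [19.2, 7.3, 5, 0, 0, -0.6, 4.8]
    - [23.0, 8.8, 6, 0, 0, -0.72, 4.8]
    - [26.8, 10.2, 7, 0, 0, -0.84, 4.8]
    - [30.7, 11.7, 8, 0, 0, -0.96, 4.8]
    - [34.5, 13.1, 9, 0, 0, -1.08, 4.8]
    - [38.3, 14.6, 9.9, 0, 0, -1.21, 4.8]
    - [38.3, 14.6, 9.9, 0, 0, -1.21, 4.8]
    - [38.3, 14.6, 9.9, 0, 0, -1.21, 4.8]

```text
t: 2.1
tool_pos: [0.5178, 0.186, 0.1392]
ee_rot: [-0.0, 0.181, 0.983, -0.0]
force: [-0.1, -0.7, 0.1]
finger_gap: 0.0479
```

```bash
cat > look.py <<'E'
import sys
from h import *
from bench import arm,capture
s=arm.observe();where(s);t=sys.argv[1]
for n,(x0,y0,w,h) in(("top",(140,110,140,150)),("side",(150,120,160,150))):
    c=capture(n);pickle.dump(c,open(f"{n}_{t}.pkl","wb"))
    cv2.imwrite(f"pics/{n}_{t}.png",cv2.resize(c["frame"][y0:y0+h,x0:x0+w,::-1],None,fx=4,fy=4,interpolation=cv2.INTER_CUBIC))
E
python3 look.py a; python3 -c "
from h import *
from bench import arm
go(arm.observe(),-103,31,.14)"
```

```text
t 2.1 stage xy mm [-99.1  30. ] z 139.2 yaw err -0.009417970679646892 F [-0.13 -0.7   0.15] gap 0.04792790991523566 tilt [-8.e-04 -3.e-04 -1.e+00]
world tgt [0.5145 0.1882 0.14  ] shift cm [ 0.36  0.35 -0.02] rv [-0.001 -0.001 -0.012]
```

View pics/top_a.png

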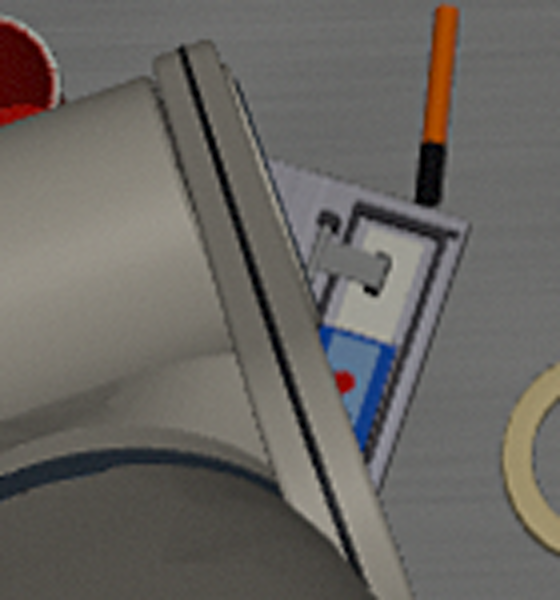

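View pics/side_a.png

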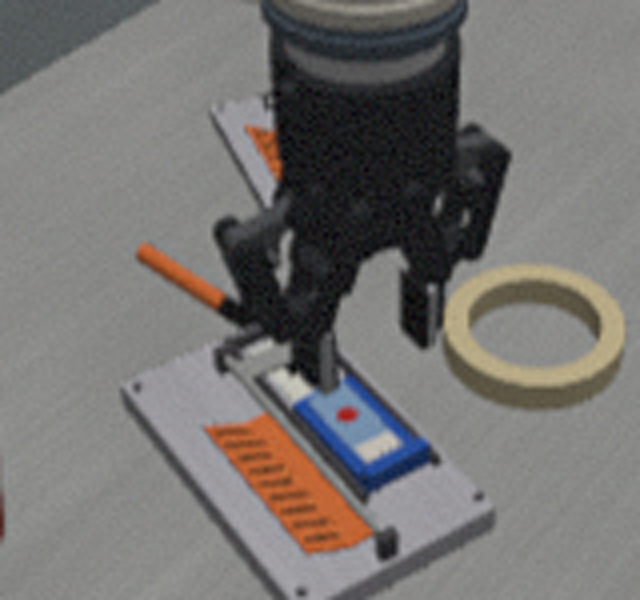

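The side view shows the gripper over the stage with the fingers spread along stage y. The finger on the paddle side has its tip at about (330,390) and the tab-side tip is at (432,347), both in the 4x crop. I'll use the known x,y to get the tip heights.

Run:
```python
from h import *
c=load("side_a");p=np.load("stage.npy")
for y in (61,-1):
  for dz in (8,2,-5):
    P=st2w(p,[[-.088,y/1e3,.1392-dz/1e3],[-.110,y/1e3,.1392-dz/1e3],[-.099,(y-7)/1e3,.1392-dz/1e3],[-.099,(y+7)/1e3,.1392-dz/1e3]])
    print(y,dz,((proj(c,P)-[150,120]+.5)*4-.5).round(0).tolist())
```

```text
61 8 [[296.0, 379.0], [322.0, 407.0], [322.0, 387.0], [296.0, 399.0]]
61 2 [[296.0, 369.0], [321.0, 397.0], [321.0, 377.0], [295.0, 389.0]]
61 -5 [[295.0, 358.0], [321.0, 386.0], [321.0, 366.0], [294.0, 378.0]]
-1 8 [[406.0, 328.0], [433.0, 354.0], [431.0, 336.0], [407.0, 347.0]]
-1 2 [[406.0, 319.0], [433.0, 345.0], [431.0, 326.0], [407.0, 337.0]]
-1 -5 [[406.0, 308.0], [433.0, 334.0], [432.0, 315.0], [407.0, 326.0]]
```

Run:
```python
from h import *
c=load("side_a")["frame"][:,:,::-1]
f=c[175:225,200:270]
cv2.imwrite("pics/zoom_a.png",np.clip(cv2.resize(f,None,fx=11,fy=11,interpolation=cv2.INTER_CUBIC)*1.6,0,255).astype("uint8"))
```

```text
(no output)
```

View pics/zoom_a.png

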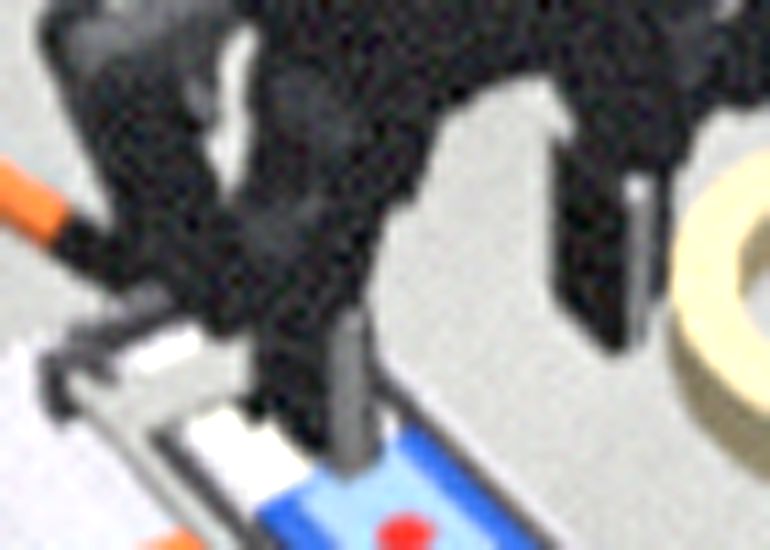

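Run:
```python
from h import *
from bench import arm
s=arm.observe();where(s);go(s,-103,31,.14);go(s,-103,31,.055)
```

```text
t 2.2 stage xy mm [-99.4  27.5] z 139.8 yaw err -0.01161702713514412 F [-1.13 -0.86  0.17] gap 0.04826369505586596 tilt [-1.5e-03 -8.0e-04 -1.0e+00]
world tgt [0.5145 0.1882 0.14  ] shift cm [ 0.36  0.35 -0.02] rv [-0.001 -0.001 -0.012]
world tgt [0.5145 0.1882 0.055 ] shift cm [0.36 0.36 8.48] rv [-0.001 -0.001 -0.012]
```

Request:
step_arm:
  rows:
    - [0.2, 0.2, 1, 0, 0, -0.01, 5.3]
    - [0.4, 0.35, 2.5, 0, 0, -0.01, 5.3]
    - [0.4, 0.35, 4.5, 0, 0, -0.01, 5.3]
    - [0.4, 0.35, 6, 0, 0, -0.01, 5.3]
    - [0.4, 0.35, 7, 0, 0, -0.01, 5.3]
    - [0.4, 0.35, 7.8, 0, 0, -0.01, 5.3]
    - [0.4, 0.35, 8, 0, 0, -0.01, 5.3]
    - [0.4, 0.35, 8, 0, 0, -0.01, 5.3]

```text
t: 2.87
tool_pos: [0.5143, 0.189, 0.06]
ee_rot: [-0.0, 0.176, 0.984, -0.0]
force: [0.9, -0.2, -0.4]
finger_gap: 0.0529
```

```bash
python3 look.py b
python3 - <<'E'
from h import *
f=load("side_b")["frame"][:,:,::-1]
f=f[195:255,190:280]
cv2.imwrite("pics/zoom_b.png",np.clip(cv2.resize(f,None,fx=8,fy=8,interpolation=cv2.INTER_CUBIC)*1.5,0,255).astype("uint8"))
from bench import arm
where(arm.observe())
E
```

```text
t 2.87 stage xy mm [-103.4   31.7] z 60.0 yaw err 0.0006618167076970494 F [ 0.89 -0.2  -0.44] gap 0.052853878276577344 tilt [-6.e-04 -2.e-04 -1.e+00]
t 2.97 stage xy mm [-103.    32.4] z 60.9 yaw err 0.0012504596070161966 F [-0.83 -1.16 -0.47] gap 0.05308697929938194 tilt [ 9.e-04  3.e-04 -1.e+00]
```

View pics/zoom_b.png

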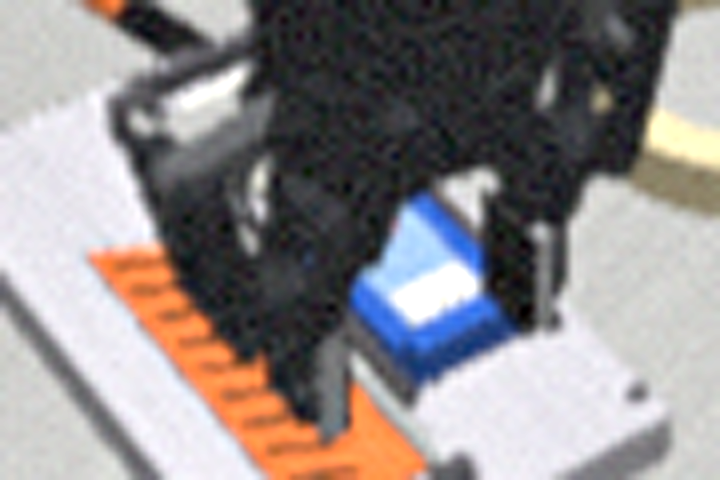

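The zoom shows the paddle finger over the orange ribs with its tip at (335,435). The other finger is behind the tab, with its tip at (545,325), still about 38 mm above the deck. The fit looks right, so I'll press down and watch the force.

Request:
step_arm:
  rows:
    - [0, -0.1, 0.6, 0, 0, 0, 5.3]
    - [0, -0.1, 1.2, 0, 0, 0, 5.3]
    - [0, -0.1, 1.5, 0, 0, 0, 5.3]
    - [0, -0.1, 1.8, 0, 0, 0, 5.3]
    - [0, -0.1, 2.1, 0, 0, 0, 5.3]
    - [0, -0.1, 2.4, 0, 0, 0, 5.3]
    - [0, -0.1, 2.4, 0, 0, 0, 5.3]

```text
t: 3.55
tool_pos: [0.5142, 0.1888, 0.036]
ee_rot: [0.0, 0.175, 0.984, 0.0]
force: [-0.5, 1.8, 4.2]
finger_gap: 0.0529
```

```bash
python3 look.py c
python3 - <<'E'
from h import *
f=load("side_c")["frame"][:,:,::-1]
f=f[195:255,190:280]
cv2.imwrite("pics/zoom_c.png",np.clip(cv2.resize(f,None,fx=8,fy=8,interpolation=cv2.INTER_CUBIC)*1.5,0,255).astype("uint8"))
from bench import arm
where(arm.observe())
E
```

```text
t 3.55 stage xy mm [-103.4   31.5] z 36.0 yaw err 0.001738234531421412 F [-0.45  1.76  4.18] gap 0.05294027739773543 tilt [ 1.e-04  2.e-04 -1.e+00]
t 3.65 stage xy mm [-103.4   31.5] z 36.4 yaw err 0.0017318586044012818 F [-0.18  1.67  2.27] gap 0.05324576637868754 tilt [ 2.e-04  2.e-04 -1.e+00]
```

View pics/zoom_c.png

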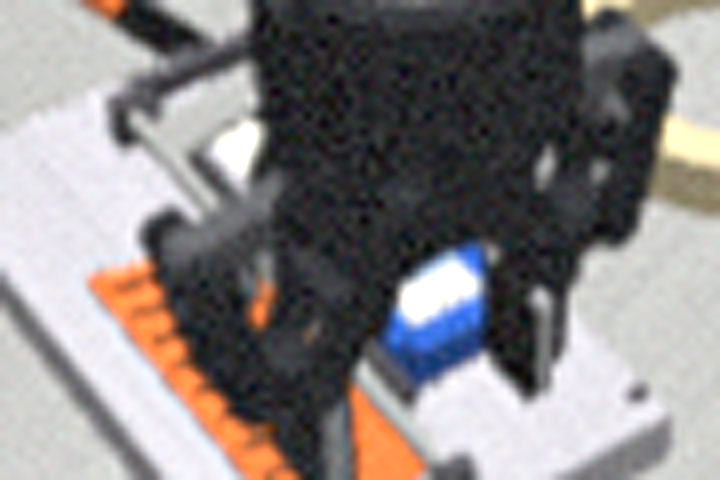

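Contact is made: the paddle is partly down, about 3 N is felt, the carrier has not moved and the second fingertip is clear behind the tab. Pressing further in small increments.

Request:
step_arm:
  rows:
    - [0, 0, 0.3, 0, 0, 0, 5.3]
    - [0, 0, 0.5, 0, 0, 0, 5.3]
    - [0, 0, 0.65, 0, 0, 0, 5.3]
    - [0, 0, 0.65, 0, 0, 0, 5.3]
    - [0, 0, 0.65, 0, 0, 0, 5.3]

```text
t: 4.07
tool_pos: [0.5141, 0.1883, 0.0298]
ee_rot: [-0.0, 0.176, 0.984, -0.0]
force: [-1.0, -1.7, 5.5]
finger_gap: 0.0528
```

```bash
python3 look.py d
python3 - <<'E'
from h import *
f=load("side_d")["frame"][:,:,::-1]
f=f[195:255,190:280]
cv2.imwrite("pics/zoom_d.png",np.clip(cv2.resize(f,None,fx=8,fy=8,interpolation=cv2.INTER_CUBIC)*1.5,0,255).astype("uint8"))
from bench import arm
where(arm.observe())
E
```

```text
t 4.07 stage xy mm [-103.4   31. ] z 29.8 yaw err 0.0016687925881608834 F [-0.96 -1.72  5.49] gap 0.05284249694160565 tilt [-2.e-04 -3.e-04 -1.e+00]
t 4.17 stage xy mm [-103.4   31. ] z 29.8 yaw err 0.001629771591795226 F [-0.21 -1.3   5.69] gap 0.053126240900262606 tilt [-2.e-04 -3.e-04 -1.e+00]
```

View pics/zoom_d.png

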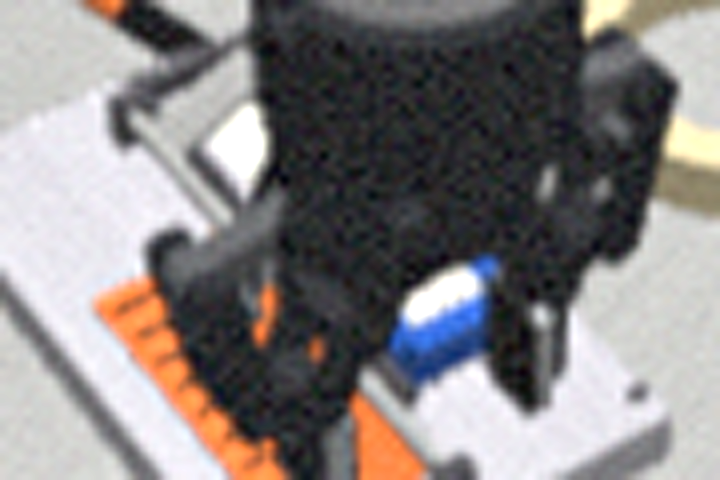

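View pics/top_d.png

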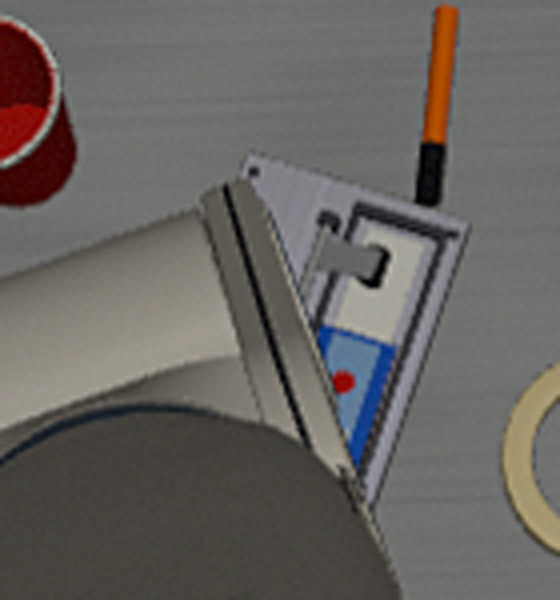

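Run:
```python
from h import *
c=load("side_d");p=np.load("stage.npy")
for a in (.45,.285,.2,.15,.1,.05,0):
    y,z=42,-7
    Y=34+y*np.cos(a)-z*np.sin(a); Z=32+y*np.sin(a)+z*np.cos(a)
    q=proj(c,st2w(p,[-.013,Y/1e3,Z/1e3]))[0]
    print(a,((q-[190,195]+.5)*8-.5).round(0))
```

```text
0.45 [ 94. 253.]
0.285 [ 91. 273.]
0.2 [ 91. 283.]
0.15 [ 92. 288.]
0.1 [ 93. 293.]
0.05 [ 94. 299.]
0 [ 96. 303.]
```

The predicted fully-down position of the paddle's outer corner is (96,303), and it is seen at (95,303), so the paddle is right down. In the top view the jaw is up at (375,265). Starting the push.

Request:
step_arm:
  rows:
    - [-0.3, 0, 0, 0, 0, 0, 5.3]
    - [-0.6, 0, 0, 0, 0, 0, 5.3]
    - [-0.9, 0, 0, 0, 0, 0, 5.3]
    - [-1.2, 0, 0, 0, 0, 0, 5.3]
    - [-1.5, 0, 0, 0, 0, 0, 5.3]
    - [-1.8, 0, 0, 0, 0, 0, 5.3]
    - [-2.1, 0, 0, 0, 0, 0, 5.3]
    - [-2.4, 0, 0, 0, 0, 0, 5.3]
    - [-2.7, 0, 0, 0, 0, 0, 5.3]
    - [-3.0, 0, 0, 0, 0, 0, 5.3]
    - [-3.0, 0, 0, 0, 0, 0, 5.3]

```text
t: 5.08
tool_pos: [0.5432, 0.1781, 0.0299]
ee_rot: [0.0, 0.176, 0.984, 0.0]
force: [-1.1, -1.5, 4.4]
finger_gap: 0.0532
```

```bash
python3 look.py e
python3 - <<'E'
from h import *
f=load("side_e")["frame"][:,:,::-1]
f=f[195:255,190:280]
cv2.imwrite("pics/zoom_e.png",np.clip(cv2.resize(f,None,fx=8,fy=8,interpolation=cv2.INTER_CUBIC)*1.5,0,255).astype("uint8"))
from bench import arm
where(arm.observe())
E
```

```text
t 5.08 stage xy mm [-72.6  31.4] z 29.9 yaw err 0.0014694641437076328 F [-1.12 -1.52  4.43] gap 0.05319021491974416 tilt [ 9.e-04  1.e-04 -1.e+00]
t 5.18 stage xy mm [-72.6  31.5] z 30.0 yaw err 0.0015920720630981933 F [-0.22 -2.    4.24] gap 0.05311752316714683 tilt [ 1.5e-03  1.0e-04 -1.0e+00]
```

View pics/zoom_e.png

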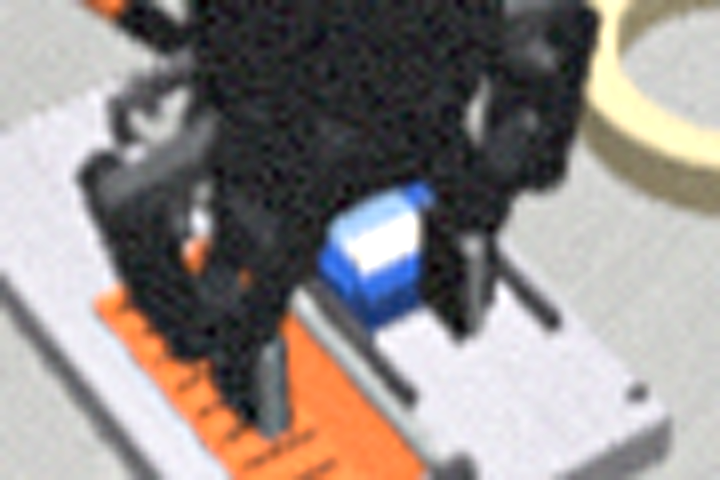

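View pics/top_e.png

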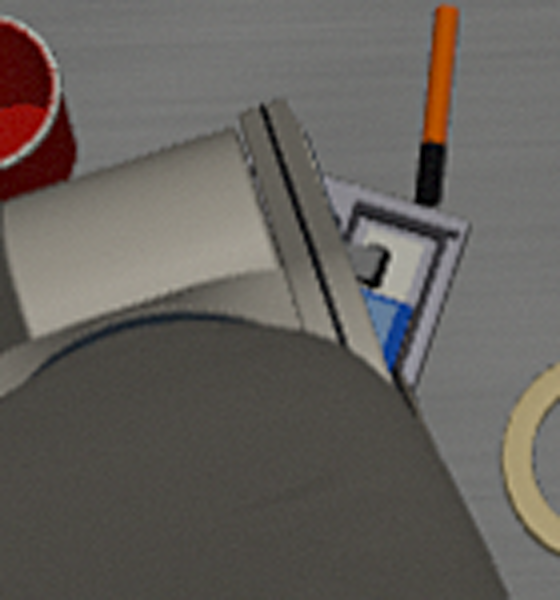

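The carrier is moving with the finger: its nose in the top view is at about (390,295), the jaw is still up, and the paddle holds at 4.3 N. Continuing.

Request:
step_arm:
  rows:
    - [-0.3, 0, 0, 0, 0, 0, 5.3]
    - [-0.6, 0, 0, 0, 0, 0, 5.3]
    - [-0.9, 0, 0, 0, 0, 0, 5.3]
    - [-1.2, 0, 0, 0, 0, 0, 5.3]
    - [-1.5, 0, 0, 0, 0, 0, 5.3]
    - [-1.8, 0, 0, 0, 0, 0, 5.3]
    - [-2.1, 0, 0, 0, 0, 0, 5.3]
    - [-2.4, 0, 0, 0, 0, 0, 5.3]
    - [-2.7, 0, 0, 0, 0, 0, 5.3]
    - [-3.0, 0, 0, 0, 0, 0, 5.3]
    - [-3.0, 0, 0, 0, 0, 0, 5.3]

```text
t: 6.1
tool_pos: [0.5709, 0.1678, 0.0299]
ee_rot: [0.0, 0.175, 0.984, 0.0]
force: [-1.3, -0.1, 4.3]
finger_gap: 0.0532
```

```bash
python3 look.py f
python3 - <<'E'
from h import *
f=load("side_f")["frame"][:,:,::-1]
f=f[185:245,190:280]
cv2.imwrite("pics/zoom_f.png",np.clip(cv2.resize(f,None,fx=8,fy=8,interpolation=cv2.INTER_CUBIC)*1.5,0,255).astype("uint8"))
from bench import arm
where(arm.observe())
E
```

```text
t 6.1 stage xy mm [-43.   31.4] z 29.9 yaw err 0.001690679797670569 F [-1.3  -0.1   4.34] gap 0.05317943737682908 tilt [ 3.e-04  1.e-04 -1.e+00]
t 6.2 stage xy mm [-43.   31.5] z 29.9 yaw err 0.0016619264702448788 F [-1.54 -0.24  4.73] gap 0.05313423610936664 tilt [ 7.e-04  1.e-04 -1.e+00]
```

View pics/zoom_f.png

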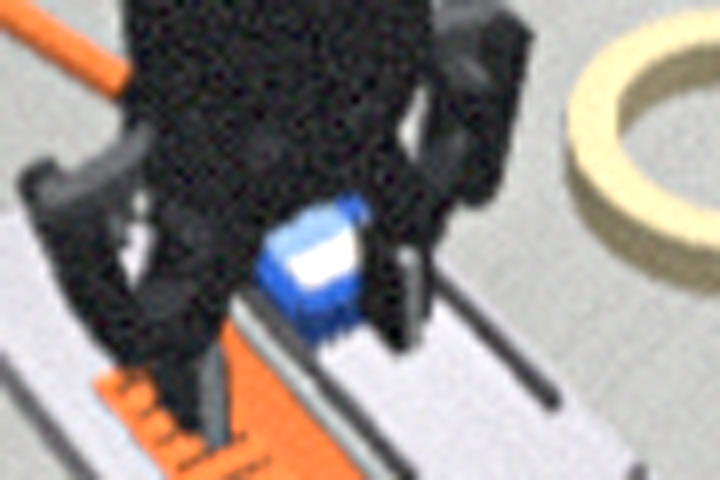

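View pics/top_f.png

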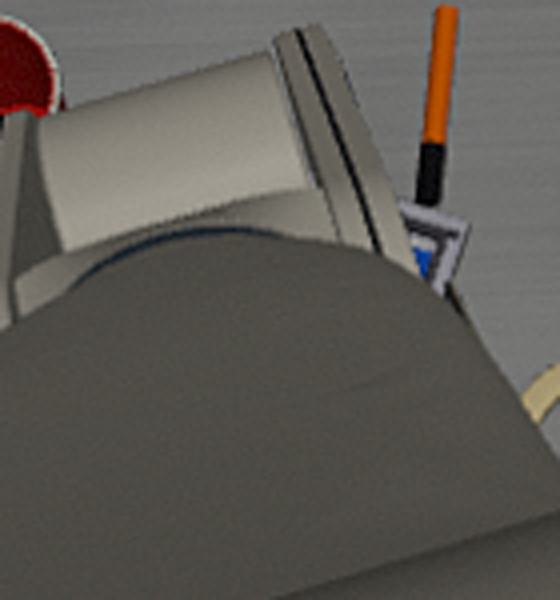

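The nose is visible at (422,258) in the top crop, a few mm short of the end stop. I'll creep now and watch the push force.

Request:
step_arm:
  rows:
    - [-0.1, 0, 0, 0, 0, 0, 5.3]
    - [-0.2, 0, 0, 0, 0, 0, 5.3]
    - [-0.3, 0, 0, 0, 0, 0, 5.3]
    - [-0.4, 0, 0, 0, 0, 0, 5.3]
    - [-0.4, 0, 0, 0, 0, 0, 5.3]

```text
t: 6.62
tool_pos: [0.5741, 0.1666, 0.0298]
ee_rot: [-0.0, 0.175, 0.984, -0.0]
force: [-3.6, 0.5, 4.9]
finger_gap: 0.0532
```

```bash
python3 -c "
from h import *
from bench import arm
where(arm.observe())"
```

```text
t 6.62 stage xy mm [-39.6  31.4] z 29.8 yaw err 0.0017899428235805814 F [-3.65  0.46  4.93] gap 0.05317018795647232 tilt [-4.e-04 -0.e+00 -1.e+00]
```

Request:
step_arm:
  rows:
    - [-0.05, 0, 0, 0, 0, 0, 5.3]
    - [-0.1, 0, 0, 0, 0, 0, 5.3]
    - [-0.1, 0, 0, 0, 0, 0, 5.3]

```text
t: 6.87
tool_pos: [0.5749, 0.1663, 0.0298]
ee_rot: [-0.0, 0.175, 0.984, -0.0]
force: [-2.9, 0.5, 4.2]
finger_gap: 0.053
```

```bash
python3 look.py g; python3 -c "
from h import *
from bench import arm
where(arm.observe())"
```

```text
t 6.87 stage xy mm [-38.7  31.4] z 29.8 yaw err 0.001871345293336546 F [-2.86  0.53  4.2 ] gap 0.053012309574178365 tilt [-6.e-04 -0.e+00 -1.e+00]
t 6.97 stage xy mm [-38.7  31.3] z 29.8 yaw err 0.001794408297638661 F [-4.41  0.46  4.96] gap 0.052913925527870186 tilt [-5.e-04 -0.e+00 -1.e+00]
```

View pics/top_g.png

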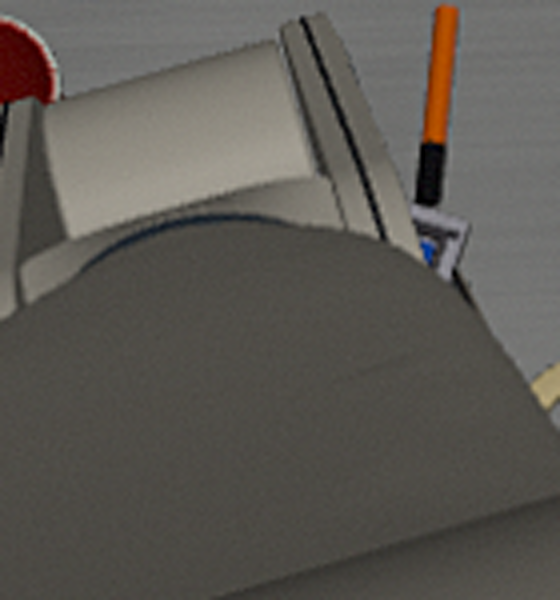

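Request:
step_arm:
  rows:
    - [-0.05, 0, 0, 0, 0, 0, 5.3]
    - [-0.1, 0, 0, 0, 0, 0, 5.3]
    - [-0.1, 0, 0, 0, 0, 0, 5.3]

```text
t: 7.22
tool_pos: [0.576, 0.1659, 0.0298]
ee_rot: [-0.0, 0.175, 0.984, -0.0]
force: [-3.5, 1.9, 4.5]
finger_gap: 0.0528
```

Request:
step_arm:
  rows:
    - [-0.05, 0, 0, 0, 0, 0, 5.3]
    - [-0.1, 0, 0, 0, 0, 0, 5.3]
    - [-0.1, 0, 0, 0, 0, 0, 5.3]

```text
t: 7.47
tool_pos: [0.5771, 0.1655, 0.0298]
ee_rot: [-0.0, 0.175, 0.984, 0.0]
force: [-2.8, 0.8, 4.7]
finger_gap: 0.0532
```

Request:
step_arm:
  rows:
    - [-0.05, 0, 0, 0, 0, 0, 5.3]
    - [-0.1, 0, 0, 0, 0, 0, 5.3]
    - [-0.1, 0, 0, 0, 0, 0, 5.3]

```text
t: 7.72
tool_pos: [0.5781, 0.1651, 0.0298]
ee_rot: [0.0, 0.175, 0.984, 0.0]
force: [-3.6, 1.0, 5.0]
finger_gap: 0.053
```

```bash
python3 look.py h
python3 - <<'E'
from h import *
f=load("top_h")["frame"][:,:,::-1]
f=f[150:190,230:270]
cv2.imwrite("pics/zoom_h.png",np.clip(cv2.resize(f,None,fx=14,fy=14,interpolation=cv2.INTER_CUBIC)*1.5,0,255).astype("uint8"))
from bench import arm
where(arm.observe())
E
```

```text
t 7.72 stage xy mm [-35.3  31.4] z 29.8 yaw err 0.0016871273778855667 F [-3.63  1.01  4.98] gap 0.0530041731942031 tilt [ 1.e-04  0.e+00 -1.e+00]
t 7.82 stage xy mm [-35.3  31.4] z 29.9 yaw err 0.0017152182736355215 F [-3.78  0.66  5.5 ] gap 0.05295352577018328 tilt [ 2.e-04  0.e+00 -1.e+00]
```

View pics/zoom_h.png

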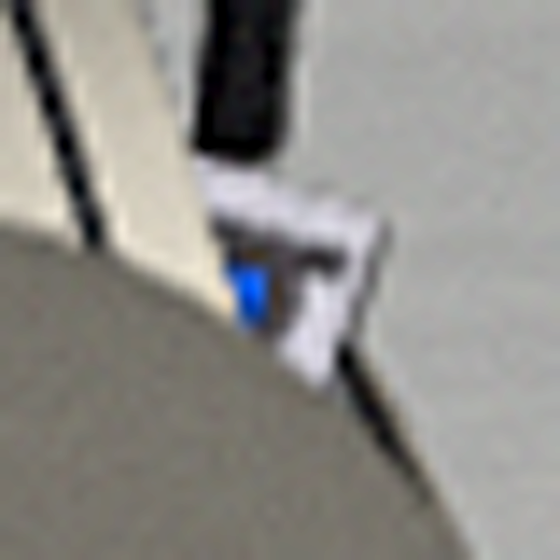

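View pics/side_h.png

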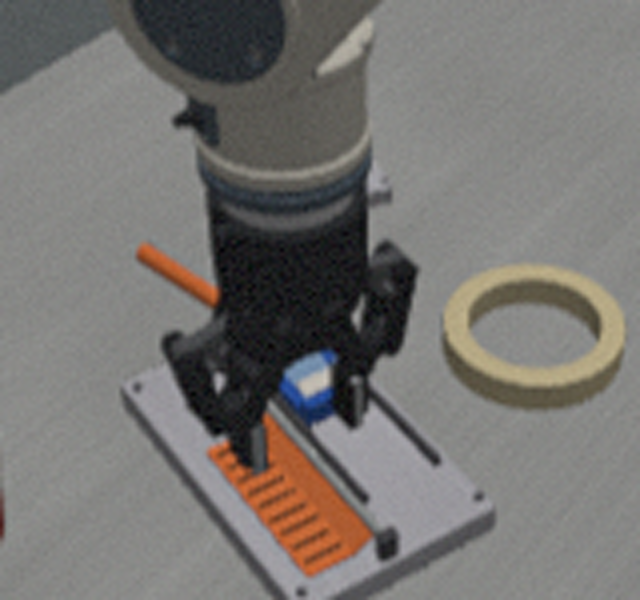

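In the zoom the blue nose at (245,270) is right at the dark end stop. The push force has not risen yet, so I'll keep creeping.

Request:
step_arm:
  rows:
    - [-0.05, 0, 0, 0, 0, 0, 5.3]
    - [-0.1, 0, 0, 0, 0, 0, 5.3]
    - [-0.1, 0, 0, 0, 0, 0, 5.3]

```text
t: 8.07
tool_pos: [0.5784, 0.1649, 0.0298]
ee_rot: [-0.001, 0.176, 0.984, -0.0]
force: [-4.3, 2.2, 6.6]
finger_gap: 0.0531
```

Request:
step_arm:
  rows:
    - [-0.05, 0, 0, 0, 0, 0, 5.3]
    - [-0.1, 0, 0, 0, 0, 0, 5.3]
    - [-0.1, 0, 0, 0, 0, 0, 5.3]

```text
t: 8.32
tool_pos: [0.5785, 0.1648, 0.0297]
ee_rot: [-0.001, 0.176, 0.984, -0.0]
force: [-7.9, 3.7, 7.6]
finger_gap: 0.0527
```

The TCP has stalled at x = 0.5785 and the force is climbing (8 N), so the carrier is home. Backing the finger off the tab with the paddle still held, then a quick look.

Request:
step_arm:
  rows:
    - [0, 0, 0, 0, 0, 0, 5.3]
    - [0.1, 0, 0, 0, 0, 0, 5.3]
    - [0.2, 0, 0, 0, 0, 0, 5.3]
    - [0.4, 0, 0, 0, 0, 0, 5.3]
    - [0.6, 0, 0, 0, 0, 0, 5.3]
    - [0.8, 0, 0, 0, 0, 0, 5.3]
    - [0.8, 0, 0, 0, 0, 0, 5.3]

```text
t: 8.9
tool_pos: [0.5732, 0.1674, 0.0302]
ee_rot: [0.001, 0.176, 0.984, 0.0]
force: [3.5, -0.9, 4.6]
finger_gap: 0.0531
```

```bash
python3 look.py i
python3 - <<'E'
from h import *
f=load("side_i")["frame"][:,:,::-1]
f=f[185:245,190:280]
cv2.imwrite("pics/zoom_i.png",np.clip(cv2.resize(f,None,fx=8,fy=8,interpolation=cv2.INTER_CUBIC)*1.5,0,255).astype("uint8"))
from bench import arm
where(arm.observe())
E
```

```text
t 8.9 stage xy mm [-40.7  31.9] z 30.2 yaw err 0.0015085548509876645 F [ 3.48 -0.93  4.63] gap 0.05313737630185608 tilt [ 2.e-03  5.e-04 -1.e+00]
t 9.0 stage xy mm [-40.8  31.8] z 30.1 yaw err 0.0015738738295354437 F [ 2.5  -0.41  4.84] gap 0.05329383166559341 tilt [ 1.6e-03  4.0e-04 -1.0e+00]
```

View pics/zoom_i.png

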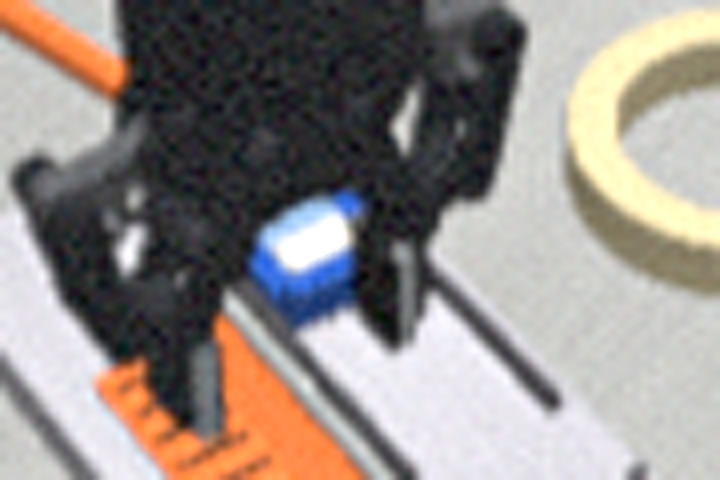

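The finger is clear of the tab and the carrier stayed put. Now I'll let the paddle up gently and move away.

Request:
step_arm:
  rows:
    - [0, 0, -0.2, 0, 0, 0, 5.3]
    - [0, 0, -0.4, 0, 0, 0, 5.3]
    - [0, 0, -0.7, 0, 0, 0, 5.3]
    - [0, 0, -1.0, 0, 0, 0, 5.3]
    - [0, 0, -1.4, 0, 0, 0, 5.3]
    - [0, 0, -2.0, 0, 0, 0, 5.3]
    - [0, 0, -4.0, 0, 0, 0, 5.3]
    - [0, 0, -7.0, 0, 0, 0, 5.3]
    - [0, 0, -10.0, 0, 0, 0, 5.3]
    - [0, 0, -13.0, 0, 0, 0, 5.3]
    - [2, 0, -16.0, 0, 0, 0, 5.3]
    - [5, 0, -18.0, 0, 0, 0, 5.3]

```text
t: 10.0
tool_pos: [0.5273, 0.1844, 0.213]
ee_rot: [0.002, 0.176, 0.984, 0.001]
force: [-0.1, 0.4, 0.1]
finger_gap: 0.053
```

Request:
step_arm:
  rows:
    - [3, -3, 0, 0, 0, 0, 5.3]
    - [6, -6, 0, 0, 0, 0, 5.3]
    - [8, -9, 0, 0, 0, 0, 5.3]
    - [8, -12, 0, 0, 0, 0, 5.3]
    - [8, -15, 0, 0, 0, 0, 5.3]
    - [8, -18, 0, 0, 0, 0, 5.3]
    - [8, -21, 0, 0, 0, 0, 5.3]
    - [8, -24, 0, 0, 0, 0, 5.3]
    - [8, -27, 0, 0, 0, 0, 5.3]
    - [8, -30, 0, 0, 0, 0, 5.3]
    - [8, -30, 0, 0, 0, 0, 5.3]
    - [8, -30, 0, 0, 0, 0, 5.3]

```text
t: 11.0
tool_pos: [0.3459, -0.0703, 0.21]
ee_rot: [-0.0, 0.177, 0.984, 0.0]
force: [-0.3, 0.7, -0.0]
finger_gap: 0.0529
```

```bash
python3 look.py j
python3 - <<'E'
from h import *
for n,(x0,y0) in(("top",(160,140)),("side",(170,180))):
    f=load(n+"_j")["frame"][y0:y0+115,x0:x0+125,::-1]
    cv2.imwrite(f"pics/zoom_{n}_j.png",cv2.resize(f,None,fx=5,fy=5,interpolation=cv2.INTER_CUBIC))
E
```

```text
t 11.0 stage xy mm [-171.3 -270. ] z 210.0 yaw err -0.002164533081124631 F [-0.27  0.73 -0.02] gap 0.05287872710912986 tilt [-2.e-04  2.e-04 -1.e+00]
```

View pics/zoom_top_j.png

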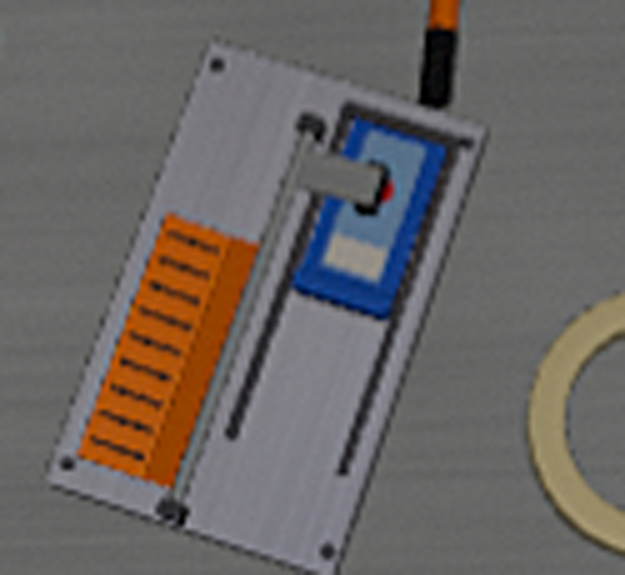

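View pics/zoom_side_j.png

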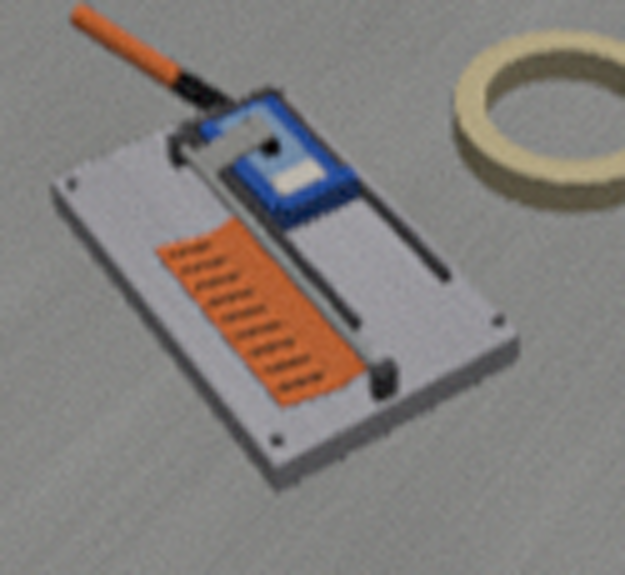

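Run:
```python
from h import *
T=load("top_j");p=np.load("stage.npy")
def inv(c,px,z):
    g=least_squares(lambda q:(proj(c,[q[0],q[1],z])-px).ravel(),[.6,0.1]).x
    d=g-p[:2];co,n=np.cos(p[2]),np.sin(p[2]);return np.array([co*d[0]+n*d[1],-n*d[0]+co*d[1]])*1e3
for nm,px,z in(("tabrear L",(293,290),.036),("tabrear R",(388,318),.036),("nose L",(352,118),.028),("nose R",(447,148),.028)):
    print(nm,inv(T,full([px],160,140),z).round(1))
# paddle angle in side (outer far corner), bystander diffs
S=load("side_j")
for a in (.45,.35,.25,.2,.15,0):
    y,z=42,-7
    Y=34+y*np.cos(a)-z*np.sin(a); Z=32+y*np.sin(a)+z*np.cos(a)
    print(a,((proj(S,st2w(p,[[-.013,Y/1e3,Z/1e3],[-.117,Y/1e3,Z/1e3]]))-[170,180]+.5)*5-.5).round(0).tolist())
a=load("top")["frame"].astype(int);b=T["frame"].astype(int)
for nm,(x0,y0,x1,y1) in dict(cup=(105,105,165,165),tape=(262,192,325,256),marker=(240,105,260,162)).items():
    print(nm,np.abs(a-b)[y0:y1,x0:x1].mean().round(2))
```

```text
tabrear L [-26.8  18.3]
tabrear R [-25.6 -21.2]
nose L [50.1 20.8]
nose R [ 50.3 -20.1]
0.45 [[158.0, 233.0], [288.0, 391.0]]
0.35 [[157.0, 240.0], [286.0, 399.0]]
0.25 [[157.0, 248.0], [286.0, 407.0]]
0.2 [[157.0, 251.0], [286.0, 410.0]]
0.15 [[157.0, 255.0], [286.0, 414.0]]
0 [[160.0, 264.0], [288.0, 423.0]]
cup 2.55
tape 2.24
marker 2.25
```

All checks agree: the tab's rear face is at stage x ≈ -26 and the nose at ≈ +50. The paddle angle of about 0.25 rad puts the jaw at ≈ 9 mm, and the bystanders are unchanged. Handing in.

```bash
python3 -c "
from bench import arm
print(arm.hand_in()); s=arm.observe(); print(s['t'],s['force'])"
```

```text
the job is handed in; nothing more can be done
None
the job is handed in; nothing more can be done
```

The job is done and handed in at about 11 s of the 32 s allowed; the hand-in gave no verdict. I pressed the orange paddle right down with one fingertip at 4–6 N. With it held, I pushed the blue carrier by its tab until it stalled against the end stop, where the force rose to about 8 N. I then backed off the tab, let the paddle up and moved clear.

**Carrier:** in the last pictures its nose is at stage x ≈ +50 mm and the tab's rear face at ≈ -26 mm, which is fully home. It lies square in the channel.

**Clip:** the paddle angle of about 0.25 rad puts the jaw about 9 mm above the deck, resting on the carrier.

**Clearance:** the residual force was under 1 N with the arm well away. The image areas around the cup, tape and marker differ from the start by only about 2 grey levels, so none of them appears to have moved.

**Disagreements:** no check failed. The top and side cameras differed by about 3 mm on the stage position, and I worked to the joint fit. The carrier also reached its stop about 2 mm beyond where that fit predicted.

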